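# Bring the red-capped bottle round to the front

## Task

Push the aluminium turntable round by the pegs on its rim until the amber bottle with the red cap stands at the front, squarely in line with the brass pointer on the mat. Do not touch the bottles: all three must ride round upright in their places on the turntable, and everything else on the trolley, the ice box lid included, stays as it is. Finish with the turntable at rest.

Things in the scene. Friction and masses are not known exactly. Their poses are not given: they have to be found in the camera images.
- mat: black round rubber mat, 420 mm across, 4 mm thick, fixed, on which the turntable stands concentrically. Origin: centre of its underside, on the turntable's axis; its -x axis points from the axis to the brass pointer (the front); z up. A fixed wooden tray of small bottles, 125 mm tall, not listed, stands along the far edge of the trolley, over 250 mm from the axis
- pointer (a point): inner tip of the flat brass pointer on the front edge of the mat, 180 mm from the turntable's axis, 6 mm above the trolley top; fixed, below the pegs and out of their way
- axis (a point): centre of the top face of the turntable, on its vertical axis, 48 mm above the trolley top. The turntable is an aluminium disc 260 mm across and 12 mm thick (heights 36 to 48 mm) on a narrow foot; it turns freely either way without stops, takes about 0.65 N at the pegs to keep it moving and stops where it is left when pushed slowly
- peg0 (a point): turntable rim peg 0: a stubby round aluminium peg, 16 mm thick, that sticks 48 mm out level from the disc's edge (reaching 178 mm from the axis). The point lies on the peg's centre line 158 mm from the axis, 42 mm above the trolley top; the peg spans heights 34 to 50 mm. Its five fellows stand every 60 degrees round the rim
- peg1 (a point): turntable rim peg 1: a stubby round aluminium peg, 16 mm thick, that sticks 48 mm out level from the disc's edge (reaching 178 mm from the axis). The point lies on the peg's centre line 158 mm from the axis, 42 mm above the trolley top; the peg spans heights 34 to 50 mm. Its five fellows stand every 60 degrees round the rim
- peg2 (a point): turntable rim peg 2: a stubby round aluminium peg, 16 mm thick, that sticks 48 mm out level from the disc's edge (reaching 178 mm from the axis). The point lies on the peg's centre line 158 mm from the axis, 42 mm above the trolley top; the peg spans heights 34 to 50 mm. Its five fellows stand every 60 degrees round the rim
- peg3 (a point): turntable rim peg 3: a stubby round aluminium peg, 16 mm thick, that sticks 48 mm out level from the disc's edge (reaching 178 mm from the axis). The point lies on the peg's centre line 158 mm from the axis, 42 mm above the trolley top; the peg spans heights 34 to 50 mm. Its five fellows stand every 60 degrees round the rim
- peg4 (a point): turntable rim peg 4: a stubby round aluminium peg, 16 mm thick, that sticks 48 mm out level from the disc's edge (reaching 178 mm from the axis). The point lies on the peg's centre line 158 mm from the axis, 42 mm above the trolley top; the peg spans heights 34 to 50 mm. Its five fellows stand every 60 degrees round the rim
- peg5 (a point): turntable rim peg 5: a stubby round aluminium peg, 16 mm thick, that sticks 48 mm out level from the disc's edge (reaching 178 mm from the axis). The point lies on the peg's centre line 158 mm from the axis, 42 mm above the trolley top; the peg spans heights 34 to 50 mm. Its five fellows stand every 60 degrees round the rim
- amber: THE bottle to bring to the front: closed amber glass bottle with a RED cap and paper label, 50 mm across, 130 mm tall, about 0.28 kg, standing loose on the turntable with its axis 55 mm from the turntable's axis. Origin: centre of its underside, z along the bottle
- green: closed green glass bottle with a black cap, same size and distance from the axis, loose on the turntable, 120 degrees from the others. Origin: centre of its underside
- blue: closed opaque blue bottle with a white cap, same size and distance from the axis, loose on the turntable, 120 degrees from the others. Origin: centre of its underside
- picks: bystander: glass holder 64 mm across and 70 mm tall with steel cocktail picks reaching 123 mm; loose. Origin: centre of its underside
- coaster: bystander: loose dark slate coaster, 100 x 100 x 8 mm. Origin: centre of its underside
- shaker: bystander: loose steel cocktail shaker, 88 mm across, 200 mm tall. Origin: centre of its underside
- tumbler: bystander: loose glass tumbler, 80 mm across, 90 mm tall. Origin: centre of its underside
- icebox: bystander: fixed steel ice box with a hinged lid, 200 x 220 mm, 140 mm tall plus lid and knob (about 190 mm in all). Origin: centre of its underside
- icelid (a joint): hinge of the ice box's lid, 0 when shut, growing as it opens (rad)
Things that resemble listed ones, but are neither listed nor needed, are in the scene too. Leave any pink look-alike of the blue alone.

How it is judged (in metres and radians):
At the end, for the whole second after the job is handed in: Amber bottle within 9 mm sideways of the line from the axis to the pointer, on the pointer's side; all three bottles upright within 0.1 rad, at rest, still on the turntable within 12 mm of their 55 mm from the axis; no bystander moved over 15 mm (y of amber in the frame of mat between -0.009 and 0.009 m and x of amber in the frame of mat below -0.04 m and horizontal distance between amber and axis between 0.043 and 0.067 m and angle between each of amber, green, blue's own z axis and vertical below 0.1 rad and linear speed of each of amber, green, blue below 0.01 m/s and height (world z) of amber between 0.042 and 0.054 m and horizontal distance between green and axis between 0.043 and 0.067 m and height (world z) of green between 0.042 and 0.054 m and horizontal distance between blue and axis between 0.043 and 0.067 m and height (world z) of blue between 0.042 and 0.054 m and distance of each of picks, coaster, shaker, tumbler from where it was at the start of the episode below 0.015 m); the robot touches nothing.
It fails at once if the robot touches a bottle on the turntable (contact force between any of the arm, the fingers and amber above 0.5 N or contact force between any of the arm, the fingers and green above 0.5 N or contact force between any of the arm, the fingers and blue above 0.5 N).
It fails at once if a bottle is lifted, tipped or shifted on the turntable (height (world z) of any of amber, green, blue above 0.06 m or height (world z) of any of amber, green, blue below 0.036 m or angle between any of amber, green, blue's own z axis and vertical above 0.2 rad or horizontal distance between any of amber, green, blue and axis above 0.07 m or horizontal distance between any of amber, green, blue and axis below 0.04 m or horizontal distance between amber and green below 0.075 m or horizontal distance between any of amber, green and blue below 0.075 m).
It fails at once if a bystander is moved by more than 15 mm or tipped, or the ice box lid is opened (distance of any of picks, coaster, shaker, tumbler from where it was at the start of the episode above 0.015 m or angle between any of picks, coaster, shaker, tumbler's own z axis and vertical above 0.25 rad or value of joint icelid above 0.15 rad).
It also fails if it takes over 64 s, if anything falls off the work surface, if the arm or the gripper's body presses on something with over 40 N, if the wrist force passes 120 N, or if a joint passes its speed limit or range.

## Robot

A 6-joint arm with a two-finger parallel gripper is mounted at the origin on the work surface. World frame = base frame: x ahead of the robot, y to its left, z up, the work surface at z = 0. Lengths are in m, angles in degrees, forces in N, time in s.
With the tool pointing down it reaches from about 0.325 to 0.85 m from the base axis. Payload 15.5 kg.
Tool frame: the origin (TCP) lies at the very end of the fingers, on their centre line; the grasp point (between the pads) lies arm.grip_depth behind it (arm.grip_depth is the distance from the TCP to the grasp point, in m); z points along the fingers, y is the direction in which the jaws open and shut (so a half turn about z gives the same grasp; the last joint's range is limited). The gripper opens to 91 mm and grips with 3 to 60 N. Pads are 32 mm wide; open, the fingers measure 118 mm over their backs; the gripper's body (76 mm by 178 mm) begins 60 mm behind the grasp point.
Start: joints at [65.575, 28.281, 77.091, -0, 74.628, -5.472], TCP at [0.203, 0.591, 0.181] pointing down, gripper open.
Joint ranges: [-166.48, 166.48], [-47.26, 123.95], [12.59, 153.08], [-70.14, 250.14], [6.76, 159.57], [-176.63, 176.63]. Speed limits (degrees/s): [108.29, 108.29, 147.25, 172.46, 172.46, 172.46].

## Interface

Orientations are given as a 3x3 rotation matrix whose columns are the frame's x, y, z axes.
In Python, from rig import arm gives the robot as it stands. Calls block until the motion is done:
- arm.move_to(position, orientation): joint-space move of the TCP to a pose.
- arm.move_l(position, orientation=None, feed=0.15): straight line of the TCP; orientation=None keeps the orientation; feed is the mean speed in m/s.
- arm.move_joints(angles): joint-space move.
- arm.grip(opening): finger opening in m; the grip force is fixed at half the most; returns when the fingers have stopped.
- arm.sleep(seconds).
- arm.solve_ik(position, orientation): joint angles nearest the present ones, or None.
- arm.snapshot(name): name is "scene" or "top" or "wrist"; returns the picture (400x640x3 uint8, red, green, blue); there is no depth.
- arm.get_calibration(name): a dict with "intrinsics" (3x3 intrinsics, pixels), "cam_to_world" (4x4, takes a point from camera to world coordinates). Camera axes: x right, y down, z forward; pixel columns grow to the right and rows downward; lengths in m; the calibration is good to about 2 mm. A picture is of the moment at which its call begins: read the wrist's pose just before it. get_calibration takes no time and is no camera call; for the wrist camera it gives the pose at the moment of the call.
A pose or a line that the arm cannot do raises arm.Unreachable and nothing moves.
- arm.sign_off(): hands the job in, once; it reports no verdict.
Readings, each from a call of its own:
- arm.current_t(): time.
- arm.current_joint_positions(): joint angles.
- arm.current_dq(): joint speeds.
- arm.current_tau(): joint torques, N m.
- arm.current_ee_pos(): TCP position.
- arm.current_tool_rot(): TCP orientation.
- arm.current_force(): force on the tool from outside, world axes, zero at the start.
- arm.current_torque(): the same for the moment, N m.
- arm.current_width(): finger opening in m.
Only numpy, scipy, OpenCV 4.12 (cv2) and the standard library are available. Lean on these libraries where they do the work, as an engineer would, in place of code of your own. Each camera call takes 0.05 s, during which the arm holds its last target. There are 200 camera calls.

## Working session

There is one attempt and no reset: what is moved stays moved. The work goes in short steps, each a Python script; the robot and the scene stay as the last script left them, time stands still between calls to the robot, and variables do not carry over. Pictures are saved under pics/ and viewed, about 8 in all and at most 12, crops included, and the job is handed in when it is done.

```bash
mkdir -p pics; ls; python3 - <<'E'
from rig import arm
import cv2,numpy as np
for n in("top","scene"):
    im=arm.snapshot(n);cv2.imwrite(f"pics/{n}0.png",im[:,:,::-1])
    c=arm.get_calibration(n);print(n,np.round(c["intrinsics"],1).tolist(),np.round(c["cam_to_world"],3).tolist())
print(arm.current_t(),arm.grip_depth)
E
```

```text
pics
top [[425.7, 0.0, 320.1], [0.0, 425.7, 199.5], [0.0, 0.0, 1.0]] [[0.024, -0.988, 0.153, 0.3], [-1.0, -0.025, -0.004, -0.01], [0.008, -0.153, -0.988, 1.443], [0.0, 0.0, 0.0, 1.0]]
scene [[365.5, 0.0, 314.5], [0.0, 365.5, 200.6], [0.0, 0.0, 1.0]] [[0.812, 0.486, -0.323, 0.957], [0.583, -0.675, 0.451, -0.645], [0.001, -0.555, -0.832, 1.257], [0.0, 0.0, 0.0, 1.0]]
0.1 0.0188
```

View pics/top0.png

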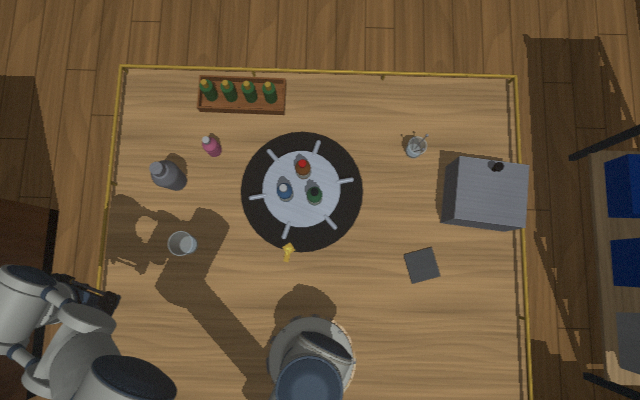

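View pics/scene0.png

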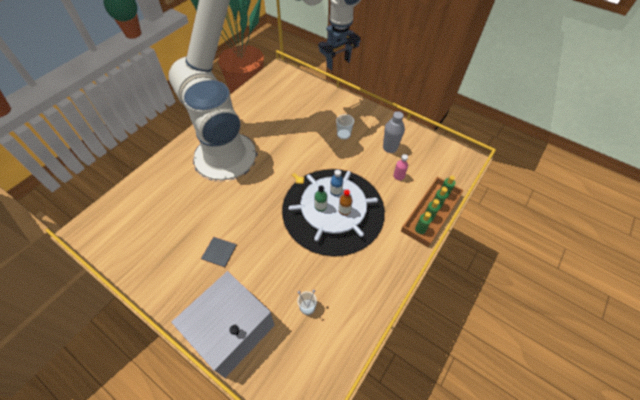

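Scene: target candidates in the top view are the amber bottle with red cap (302,163) on the turntable, the green bottle (314,192), the blue bottle (285,187), the pink look-alike (211,145) and the tray bottles (208–270,90). I choose (302,163). The pointer is near (289,250), with its tip near (291,244). Next I measure and check with a crop.

```bash
cat > h.py <<'E'
from rig import arm
import cv2,numpy as np
def ray(n,uv,z):
    c=arm.get_calibration(n);K,T=c["intrinsics"],np.array(c["cam_to_world"])
    d=T[:3,:3]@np.linalg.inv(K)@np.array([uv[0],uv[1],1.]);o=T[:3,3]
    return (o+d*(z-o[2])/d[2])[:2]
def cen(m,box):
    k=np.zeros_like(m);x0,y0,x1,y1=box;k[y0:y1,x0:x1]=m[y0:y1,x0:x1]
    ys,xs=np.nonzero(k);return np.array([xs.mean(),ys.mean()]),len(xs)
def redcap(im,box=(235,125,370,260)):
    h=cv2.cvtColor(im,cv2.COLOR_RGB2HSV)
    m=(((h[...,0]<5)|(h[...,0]>174))&(h[...,1]>170)&(h[...,2]>110)).astype(np.uint8)
    return cen(m,box)
E
python3 - <<'E'
from h import *
im=cv2.imread("pics/top0.png")[:,:,::-1].copy();h=cv2.cvtColor(im,cv2.COLOR_RGB2HSV)
# mat outline: dark pixels -> largest contour hull
m=((h[...,2]<60)).astype(np.uint8);k=np.zeros_like(m);k[125:260,235:370]=m[125:260,235:370]
c=max(cv2.findContours(k,cv2.RETR_EXTERNAL,cv2.CHAIN_APPROX_NONE)[0],key=cv2.contourArea)
P=np.array([ray("top",p,.004) for p in cv2.convexHull(c)[:,0]+0.0])
(xc,r)=cv2.minEnclosingCircle(P.astype(np.float32));print("mat",xc,r)
w=((h[...,2]>110)&(h[...,1]<60)).astype(np.uint8);k=np.zeros_like(w);k[135:250,240:365]=w[135:250,240:365]
c=max(cv2.findContours(k,cv2.RETR_EXTERNAL,cv2.CHAIN_APPROX_NONE)[0],key=cv2.contourArea)
Q=np.array([ray("top",p,.045) for p in c[:,0]+0.0]);
xc=np.array(xc);d=Q-xc;rr=np.hypot(*d.T)
print("rmax",rr.max());f=rr>.145
a=np.degrees(np.arctan2(d[f,1],d[f,0]));ph=np.degrees(np.angle(np.exp(6j*np.radians(a)).mean()))/6
print("pegs phase",ph,np.sort(a.round(0)))
y=((h[...,0]>18)&(h[...,0]<32)&(h[...,1]>150)&(h[...,2]>150)).astype(np.uint8)
ys,xs=np.nonzero(y[236:268,275:305]);Y=np.array([ray("top",(u+275,v+236),.006) for u,v in zip(xs,ys)])
e=Y-xc;er=np.hypot(*e.T);print("pointer n",len(Y),er.min(),er.max(),"ang",np.degrees(np.arctan2(*e.mean(0)[::-1])),np.degrees(np.arctan2(*e[er.argmin()][::-1])))
p,n=redcap(im);R=ray("top",p,.175);v=R-xc;print("cap",p,n,R,np.hypot(*v),np.degrees(np.arctan2(v[1],v[0])))
for nm,uv in dict(green=(314,186),blue=(283,184),picks=(415,150),pink=(208,140),shaker=(158,165),tumbler=(178,240)).items():
    q=ray("top",uv,dict(green=.178,blue=.178,pink=.13,picks=.07,shaker=.2,tumbler=.09)[nm]);print(nm,q.round(3),np.hypot(*(q-xc)).round(3))
cv2.imwrite("pics/crop.png",cv2.resize(cv2.imread("pics/top0.png")[120:270,230:375],None,fx=4,fy=4,interpolation=2))
E
```

```text
mat (0.5541872382164001, 0.0471065379679203) 0.20912188291549683
rmax 0.1765188036451276
pegs phase -17.952199242142996 [-140. -140. -140. -140. -140. -140. -139. -139. -138. -137. -137. -137.
 -137. -136. -136. -136.  -81.  -80.  -80.  -80.  -80.  -80.  -80.  -80.
  -79.  -78.  -77.  -77.  -77.  -77.  -77.  -76.  -76.  -76.  -76.  -20.
  -20.  -20.  -20.  -19.  -19.  -19.  -19.  -17.  -17.  -17.  -16.  -16.
  -16.  -16.  -16.   40.   40.   41.   41.   41.   41.   41.   42.   43.
   44.   44.   44.   44.   44.   45.   45.  100.  100.  100.  100.  101.
  101.  101.  101.  101.  101.  102.  104.  104.  104.  104.  104.  104.
  104.  104.  105.  160.  160.  160.  160.  160.  161.  161.  161.  161.
  162.  163.  164.  164.  164.  164.  164.  164.  164.  164.  164.]
pointer n 95 0.18518608681917417 0.2463897587772237 ang 168.94074967102105 168.48657994601663
cap [301.91304348 162.97826087] 46 [0.60850311 0.04219296] 0.05453767095146718 -5.169079833834424
green [0.537 0.003] 0.047
blue [0.541 0.097] 0.052
picks [ 0.688 -0.328] 0.399
pink [0.687 0.345] 0.326
shaker [0.585 0.47 ] 0.424
tumbler [0.369 0.429] 0.425
```

View pics/crop.png

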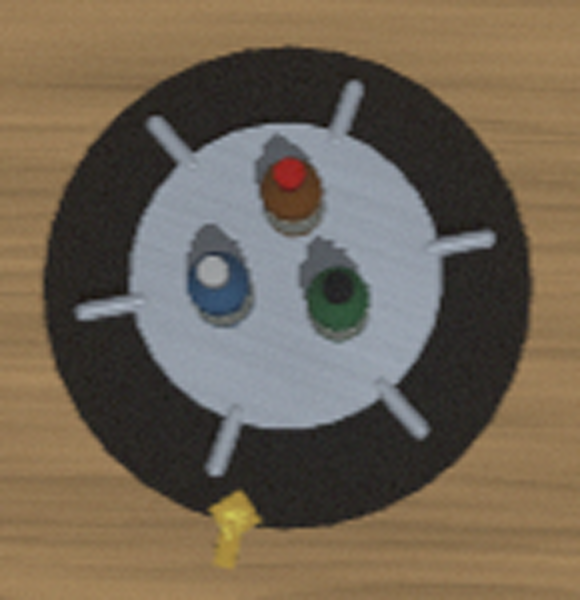

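Amber is at -5.2° (radius 54.5 mm, expected 55) and the pointer at 168.7°. That calls for about +174° counter-clockwise. The pegs are at -18+60k°. I'll do it in two pushes along the robot-side arc, so the arm never passes over the bottles.

```bash
cat >> h.py <<'E'
C=np.array([.5542,.0471]);R=.163
SG=-1
def pose(a,z):
    a=np.radians(a);t=SG*np.array([-np.sin(a),np.cos(a),0]);k=np.array([0,0,-1.])
    return np.r_[C+R*np.array([np.cos(a),np.sin(a)]),z],np.column_stack([np.cross(t,k),t,k])
def arc(a0,a1,z,feed,step=10):
    for a in np.linspace(a0,a1,int(np.ceil(abs(a1-a0)/step))+1)[1:]: arm.move_l(*pose(a,z),feed=feed)
def measure(f):
    im=arm.snapshot("top");cv2.imwrite(f,im[:,:,::-1])
    try:
        p,n=redcap(im);v=ray("top",p,.175)-C;print("cap",p,n,np.hypot(*v),np.degrees(np.arctan2(v[1],v[0])))
    except Exception as e: print(e)
E
python3 - <<'E'
import h
from h import *
for s in(1,-1):
    h.SG=s
    for a in(82,94,120,150,185,210):
        q=arm.solve_ik(*pose(a,.032));print(s,a,None if q is None else np.round(q,0))
E
```

```text
1 82 [  14.   37.   87.   -0.   55. -158.]
1 94 [  15.   35.   92.   -0.   53. -169.]
1 120 [ 15.  31. 102.  -0.  46. 165.]
1 150 [  9.  27. 113.  -0.  40. 129.]
1 185 [ -4.  25. 118.  -0.  37.  81.]
1 210 [-13.  26. 115.  -0.  38.  47.]
-1 82 [14. 37. 87. -0. 55. 22.]
-1 94 [15. 35. 92. -0. 53. 11.]
-1 120 [ 15.  31. 102.  -0.  46. -15.]
-1 150 [  9.  27. 113.  -0.  40. -51.]
-1 185 [ -4.  25. 118.  -0.  37. -99.]
-1 210 [ -13.   26.  115.   -0.   38. -133.]
```

```bash
python3 - <<'E'
from h import *
arm.grip(0.0)
p=arm.current_ee_pos();arm.move_l([p[0],p[1],.27],feed=.25)
arm.move_l(*pose(82,.27),feed=.25)
print(arm.current_t(),arm.current_force())
arm.move_l(*pose(82,.032),feed=.15)
print(arm.current_t(),arm.current_force(),arm.current_ee_pos())
arc(82,130,.032,.06); print(arm.current_t(),arm.current_force())
measure("pics/t1.png")
E
```

```text
4.2667 [ 0.70946916  0.36036202 -0.16601694]
6.0 [ 0.14885143  0.49485474 -0.56512231] [0.5773833  0.20864294 0.03273022]
9.0417 [ 0.7407146  -0.56193654  0.41307784]
cap [301.9047619  162.76190476] 42 0.055194299276991925 -5.052488107787811
```

View pics/t1.png

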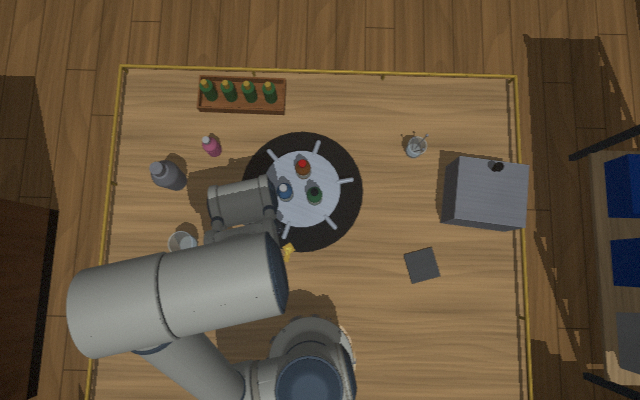

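The turntable hasn't moved: the cap is still at -5° and the other pegs haven't shifted. I'll find out where the finger is before going on.

```bash
python3 - <<'E'
from h import *
p=arm.current_ee_pos();print(p,arm.current_width(),arm.current_force(),np.round(arm.current_tool_rot(),2).tolist(),np.degrees(np.arctan2(*(np.array(p)[:2]-C)[::-1])),np.hypot(*(np.array(p)[:2]-C)))
im=arm.snapshot("scene")[:,:,::-1];c=im[60:260,220:460];w=arm.snapshot("wrist")[:,:,::-1]
cv2.imwrite("pics/s1.png",np.vstack([cv2.resize(c,(600,500),interpolation=2)]));cv2.imwrite("pics/w1.png",w)
E
```

```text
[0.45010913 0.17222955 0.03206462] 0.0005892593927075496 [-0.08254728  0.21655245  0.62580639] [[-0.64, 0.77, 0.0], [0.77, 0.64, 0.0], [-0.0, 0.0, -1.0]] 129.75587864076442 0.16276459953419173
```

View pics/s1.png

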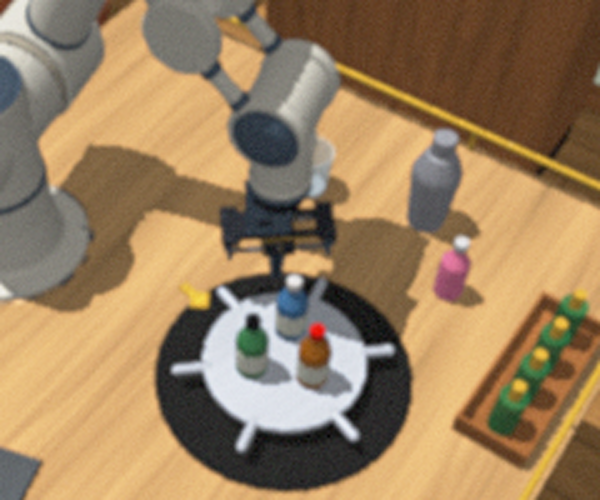

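View pics/w1.png

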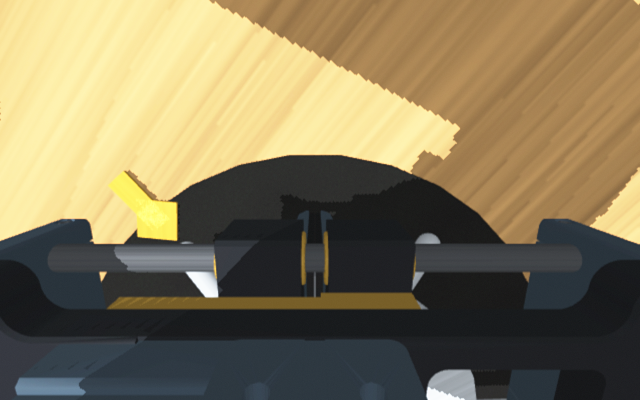

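```bash
python3 - <<'E'
from h import *
im=arm.snapshot("scene")[:,:,::-1].copy();c=arm.get_calibration("scene");K=np.array(c["intrinsics"]);W=np.linalg.inv(np.array(c["cam_to_world"]))
def pr(p):
    q=K@(W@np.r_[p,1])[:3];return q[:2]/q[2]
big=cv2.resize(im[130:230,280:390],(770,700),interpolation=2)
big=cv2.convertScaleAbs(big,alpha=1.8,beta=25)
P=np.array(arm.current_ee_pos())
L=[("tcp",P,(0,0,255)),("t5",P+[0,0,.05],(0,255,255)),("t10",P+[0,0,.1],(0,255,0))]
for a in(102,162,42): L.append((str(a),np.r_[C+.158*np.array([np.cos(np.radians(a)),np.sin(np.radians(a))]),.042],(255,0,255)))
for n,p,col in L:
    u=(pr(p)-[280,130])*7;print(n,pr(p).round(1));cv2.circle(big,(int(u[0]),int(u[1])),4,col,1)
cv2.imwrite("pics/s2.png",cv2.resize(big,(600,545)))
E
```

```text
tcp [329.5 172.6]
t5 [329.9 165.1]
t10 [330.4 157.2]
102 [347.6 174.5]
162 [310.2 177.8]
42 [372.6 199.7]
```

View pics/s2.png

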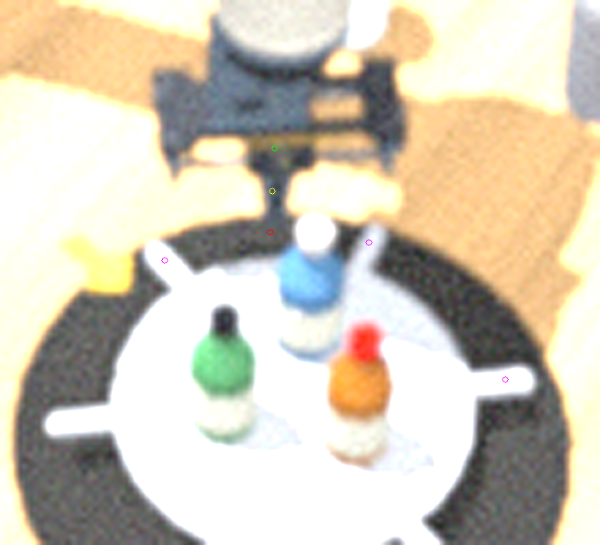

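The finger is at 130°, between the undisturbed pegs at 102° and 162°, so the first stroke somehow passed the 102° peg without turning it. I'll advance in small steps toward the 162° peg, logging force and cap angle at each.

```bash
python3 - <<'E'
from h import *
for a in range(134,172,4):
    arm.move_l(*pose(a,.032),feed=.06);p=np.array(arm.current_ee_pos())
    print(a,np.degrees(np.arctan2(*(p[:2]-C)[::-1])).round(1),p[2].round(4),np.round(arm.current_force(),2),end=' ');measure("pics/t2.png")
print(arm.current_t())
E
```

```text
134 133.9 0.032 [-0.21  1.38 -0.86] cap [302.11627907 162.88372093] 43 0.05489348257098426 -5.769443280971417
138 137.9 0.0321 [-0.79  0.29 -0.06] cap [302.         162.86046512] 43 0.05492192379796682 -5.392095584902294
142 141.9 0.0321 [ 0.03 -0.6   0.45] cap [302.04761905 162.83333333] 42 0.05502387855996936 -5.531367570577122
146 145.9 0.032 [0.49 0.63 0.37] cap [301.97674419 162.88372093] 43 0.05484115004518909 -5.327933353730631
150 149.9 0.032 [ 1.17 -0.63  0.31] cap [301.92857143 162.80952381] 42 0.05505456211524074 -5.146081795972315
154 153.9 0.032 [0.02 0.11 0.4 ] cap [302.04545455 162.93181818] 44 0.054717084675314095 -5.565519591420799
158 157.9 0.032 [ 0.07 -0.81  0.14] cap [301.97674419 162.88372093] 43 0.05484115004518909 -5.327933353730631
162 161.9 0.032 [ 0.05 -0.11 -0.31] cap [302.04761905 162.83333333] 42 0.05502387855996936 -5.531367570577122
166 165.9 0.032 [ 0.52 -0.26  0.13] cap [302.         162.75609756] 41 0.05524632703239301 -5.349851608299137
170 169.9 0.032 [-0.51 -0.08 -0.56] cap [302.         162.75609756] 41 0.05524632703239301 -5.349851608299137
13.1583
```

```bash
python3 - <<'E'
from h import *
arc(170,192,.032,.08)
im=arm.snapshot("scene")[:,:,::-1].copy();c=arm.get_calibration("scene");K=np.array(c["intrinsics"]);W=np.linalg.inv(np.array(c["cam_to_world"]))
P=np.array(arm.current_ee_pos());print(P,arm.current_force())
crop=(255*(im[140:210,260:350]/255.)**.4).astype(np.uint8)
big=cv2.resize(crop,(720,560),interpolation=cv2.INTER_CUBIC)
for dz in(0,.02,.05):
    q=K@(W@np.r_[P+[0,0,dz],1])[:3];u=(q[:2]/q[2]-[260,140])*8;cv2.circle(big,(int(u[0]),int(u[1])),4,(0,0,255),1)
cv2.imwrite("pics/s3.png",big)
E
```

```text
[0.39458916 0.01376734 0.03197534] [-0.0035185   0.60365326  0.4381935 ]
```

View pics/s3.png

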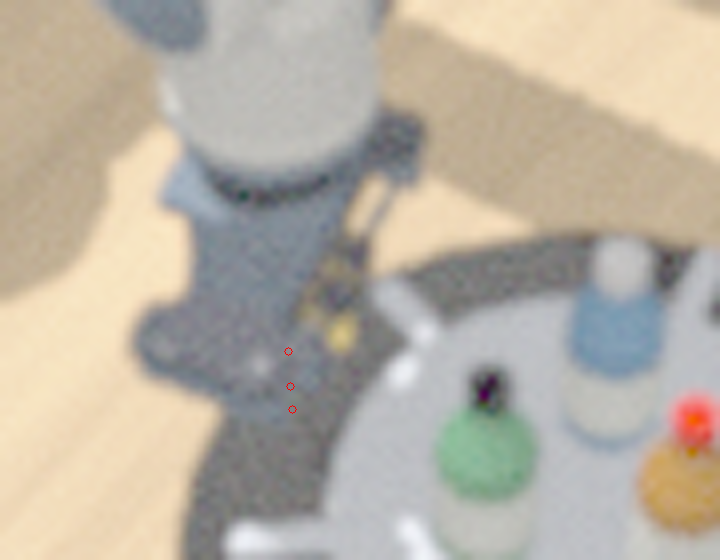

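Not decisive, because the body hides the fingertip here. The earlier view suggested the fingertip ends about 15 mm above the nominal TCP. I'll lower it here, between the pegs, with a force guard.

```bash
python3 - <<'E'
from h import *
f0=np.mean([arm.current_force() for _ in range(5)],0)
for z in(.028,.024,.020,.017,.014,.012):
    arm.move_l(pose(192,z)[0],feed=.03);f=np.array(arm.current_force());print(z,np.round(arm.current_ee_pos()[2],4),f.round(2))
    if f[2]-f0[2]>4: break
for a in (196,200,204,208,212,216,220):
    arm.move_l(*pose(a,z),feed=.06);print(a,np.round(arm.current_force(),2),end=' ');measure("pics/t3.png")
    
print(arm.current_t())
E
```

```text
0.028 0.0278 [0.17 0.12 0.7 ]
0.024 0.0238 [-0.94  0.5   0.38]
0.02 0.0198 [0.07 0.51 0.13]
0.017 0.0169 [ 0.05 -0.1   0.02]
0.014 0.0139 [ 0.42 -0.11  0.36]
0.012 0.0119 [-0.58 -0.05  0.12]
196 [-0.93  0.77  0.46] cap [302.         162.75609756] 41 0.05524632703239301 -5.349851608299137
200 [ 0.44  0.34 -0.91] cap [302.04761905 162.83333333] 42 0.05502387855996936 -5.531367570577122
204 [-0.09  0.78  0.56] cap [302.         162.75609756] 41 0.05524632703239301 -5.349851608299137
208 [ 0.05 -0.28 -0.03] cap [302.  162.5] 38 0.05604257965742829 -5.248252414308905
212 [-0.37  0.09 -0.74] cap [302.08571429 162.28571429] 35 0.05674009370524237 -5.427949797458445
216 [ 0.26 -0.51 -0.64] cap [302.2        161.93333333] 30 0.05787835365282405 -5.634103830249549
220 [-0.52  0.11  0.48] cap [301.29411765 161.        ] 17 0.06051707140448772 -2.6761325272747873
18.775
```

The arm is beginning to hide the cap in the top view, so I'll switch to the scene camera, where the cap is in clear view.

```bash
cat >> h.py <<'E'
def ms(f=None,im=None):
    im=arm.snapshot("scene") if im is None else im
    if f: cv2.imwrite(f,im[:,:,::-1])
    try:
        p,n=redcap(im,(280,150,390,250));v=ray("scene",p,.172)-C;a=np.degrees(np.arctan2(v[1],v[0]));print("S",p.round(1),n,np.hypot(*v).round(4),a.round(1));return a
    except Exception as e: print(e)
E
python3 - <<'E'
from h import *
ms(im=cv2.imread("pics/scene0.png")[:,:,::-1].copy())
ms()
for a in (224,228):
    arm.move_l(*pose(a,.012),feed=.06);print(a,np.round(arm.current_force(),2),end=' ');ms("pics/s4.png")
im=cv2.imread("pics/s4.png")[120:260,260:400];cv2.imwrite("pics/s4c.png",cv2.resize(im,None,fx=4,fy=4,interpolation=2))
E
```

```text
S [346.2 192.6] 25 0.0551 -9.3
S [347.1 192.2] 25 0.0564 -5.5
224 [ 0.19 -0.05 -0.21] S [347.9 191.4] 25 0.0568 -0.8
228 [-1.04 -1.06 -0.02] S [348.3 190.7] 23 0.0563 2.9
```

View pics/s4c.png

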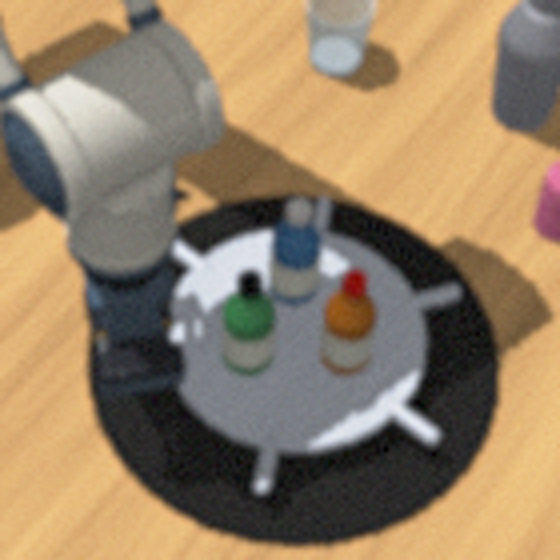

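The turntable now turns with reported z = 0.012: cap +12° for the 216→228° finger stroke, so contact is about 6° behind a peg. I'll continue to 240°, then return along the arc to the peg near 126° and push that.

```bash
python3 - <<'E'
from h import *
Z=.012
arc(228,240,Z,.05,6); ms()
arm.move_l(*pose(235,Z),feed=.08); arm.move_l(*pose(235,.09),feed=.15); arc(235,107,.09,.2,16)
print(arm.current_t()); measure("pics/t5.png")
arm.move_l(*pose(107,Z),feed=.12); arc(107,150,Z,.06,8.6); print(arm.current_t(),np.round(arm.current_force(),2)); ms(); measure("pics/t6.png")
E
```

```text
S [349.4 188.1] 19 0.0552 15.7
25.2583
cap [294.55813953 163.20930233] 43 0.05580837039476359 18.288209886464003
28.9 [-0.07  0.36 -0.41]
S [349.5 181.4] 35 0.055 47.9
cap [286.55555556 168.06666667] 45 0.05562140866392004 48.05657130778814
```

View pics/t6.png

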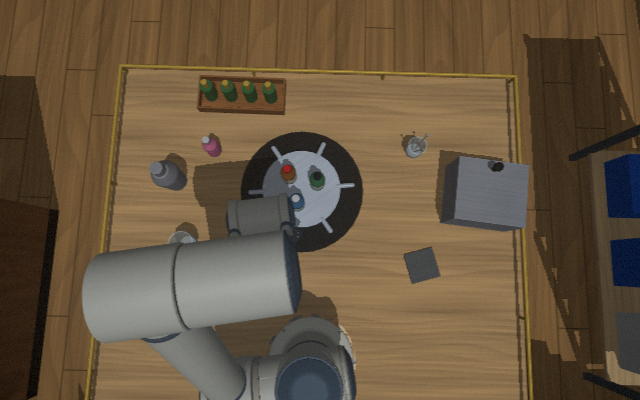

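Amber is at 48° with the finger at 150°, the bottles are upright and the bystanders are unmoved. I'll continue to 238°, then do the last short push from the left side.

```bash
python3 - <<'E'
from h import *
Z=.012
arc(150,238,Z,.065,11); ms()
arm.move_l(*pose(233,Z),feed=.08); arm.move_l(*pose(233,.09),feed=.15); arc(233,104,.09,.2,16)
print(arm.current_t()); measure("pics/t7.png"); ms()
E
```

```text
S [331.6 172.8] 20 0.0533 138.0
38.875
cap [286.44444444 192.93333333] 45 0.05555592719844591 135.53884972042897
S [331.2 172.4] 29 0.0551 139.0
```

```bash
python3 - <<'E'
from h import *
Z=.012
arm.move_l(*pose(104,Z),feed=.12); arc(104,140,Z,.06,9); arc(140,148,Z,.03,4); print(np.round(arm.current_force(),2)); ms()
arm.move_l(*pose(140,Z),feed=.08); arm.move_l(*pose(140,.09),feed=.15)
arc(140,90,.13,.2,25);print(arm.current_t());measure("pics/t8.png");ms("pics/s8.png")
im=cv2.imread("pics/t8.png");cv2.imwrite("pics/t8c.png",cv2.resize(im[100:290,130:440],None,fx=2.5,fy=2.5,interpolation=2))
E
```

```text
[-0.01  0.37  0.64]
S [325.  174.7] 41 0.0561 166.3
45.4583
cap [294.57142857 197.67346939] 49 0.05528764926674552 165.4328929242765
S [324.9 174.7] 39 0.0565 166.3
```

View pics/t8c.png

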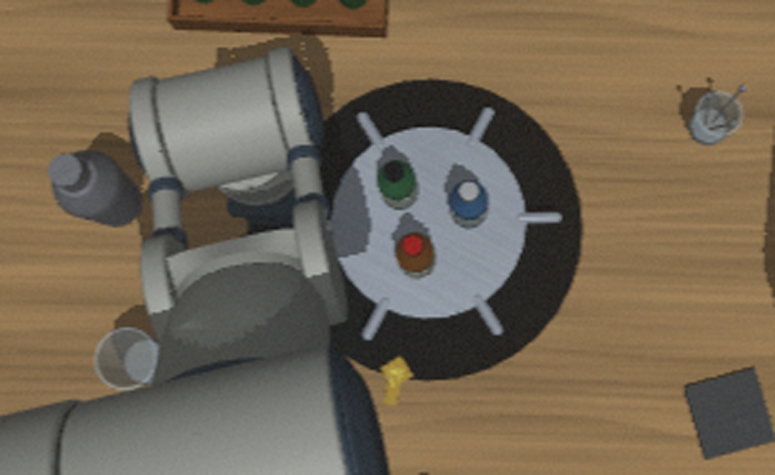

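```bash
python3 - <<'E'
from h import *
print(np.round(arm.current_force(),2)); measure("pics/t9.png"); print(arm.current_t()); arm.sign_off()
E
```

```text
[ 0.07 -0.21  0.53]
cap [294.57142857 197.67346939] 49 0.05528764926674552 165.4328929242765
45.6083
the job is handed in; nothing more can be done
```

I pushed the turntable about 171° counter-clockwise by its pegs in three strokes on the robot side, then handed the job in at 45.6 s of the 64 s allowed. I got no verdict back.

**Final position:** the top camera puts the amber bottle at 165.4° (the scene camera says 166.3°), against the pointer at about 168.7°. That is about 3 mm off the line, inside the 9 mm limit. The bottle is 55 mm from the axis. Two top pictures before hand-in gave the same cap position, so the turntable was at rest. I left the last 3° uncorrected because it was well within tolerance.

**Other checks:** in the last picture all three bottles were upright in their places and the bystanders in view looked unmoved. I judged both by eye. The gripper was lifted clear and the force reading was only noise.

**What disagreed:**
- **Missed strokes:** the first strokes, at a reported fingertip height of 32 mm, passed the pegs without moving them. The closed fingertips seem to end higher than the reported tool point. Pushing at 12 mm worked.
- **Camera mismatch:** the two cameras differed by 1–4° on the bottle's angle.

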